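# Press the arm-armour rivets home in order

## Robot

A 6-joint arm with a two-finger parallel gripper is mounted at the origin on the work surface. World frame = base frame: x ahead of the robot, y to its left, z up, the work surface at z = 0. Lengths are in mm, angles in rad, forces in N, time in s.
With the tool pointing down it reaches from about 275 to 750 mm from the base axis. Payload 10.2 kg.
Tool frame: the origin (TCP) lies at the very end of the fingers, on their centre line; the grasp point (between the pads) lies 19 mm behind it (ctrl.hold_point_z is the distance from the TCP to the grasp point, in mm); z points along the fingers, y is the direction in which the jaws open and shut (so a half turn about z gives the same grasp; the last joint's range is limited). The gripper opens to 85 mm and grips with 20 to 120 N. Pads are 22 mm wide; open, the fingers measure 114 mm over their backs; the gripper's body (76 mm by 85 mm) begins 54 mm behind the grasp point. The pads swing forward as they close: fully open they stand 13 mm farther back than shut.
Start: joints at [-1.342, 0.313, 1.498, -0, 1.331, -0.223], TCP at [229.196, -472.335, 231.294] pointing down, gripper open.
Joint ranges: [-2.94, 2.94], [-0.97, 2.17], [0.19, 2.56], [-1.23, 4.37], [0.02, 3.11], [-2.88, 2.88]. Speed limits (rad/s): [2.39, 2.39, 3.01, 3.14, 3.14, 3.14].

## Interface

Orientations are given as a unit quaternion [w, x, y, z].
In Python, from rig import readout, cams, workorder, spotter, ctrl gives the robot as it stands.
- The arm moves only by the tool step_arm, never from a script. Its argument "plan" is text: rows parted by semicolons, each of 5 numbers parted by spaces: the shift along the tool's x, y, z in cm, then the turn about the tool's z in degrees, then the opening in per cent of the stroke, from 0 (shut) to 100 (fully open). In form: x y z twist gripper; .... A call has 1 to 10 rows; each row is the pose to reach, as a shift and turn from the pose commanded when the call began, along the tool's axes at that moment; what a row does not reach only later rows make up. A row lasts 1/10 s, in which the tool goes at most 50 mm and 8.59 degrees, less where a joint would pass 70% of its speed; a pose out of reach is approached as far as the arm can. A call with a gripper value outside its range is refused whole. The fingers move at their own pace and stop on an object; "grip_force" is the grip in N (left out, the last holds). Time passes only in rows, so rows that repeat a pose let the fingers close. It gives the time, the measured TCP pose, the force and the opening at its end, in the units of the state.
- readout.sense(): the state, without advancing time (a new reading comes with each control period).
- cams.capture(name): name is "scene" or "top" or "wrist"; returns (picture, depth): 400x640x3 uint8, red, green, blue; 400x640 float32, mm along the optical axis (not along the pixel's ray), 0 where there is no reading.
- cams.camera_info(name): a dict with "vfov" (degrees; the focal length in pixels is half the picture's height over the tangent of half this angle, whatever the lens; pixels are square), "cx", "cy" (the principal point, pixels), "rvec" (rotation vector, rad) and "tvec" (3), from world to camera coordinates, as OpenCV has them. Camera axes: x right, y down, z forward; pixel columns grow to the right and rows downward; lengths in mm; the calibration is good to about 2 mm. A picture is of the moment at which its call begins: read the wrist's pose just before it. camera_info takes no time and is no camera call; for the wrist camera it gives the pose at the moment of the call.
- workorder.finish_job(): hands the job in, once; it reports no verdict.
Trained networks look in the newest picture that a camera, given by its name, has taken for a name from the list of things; names that differ only in an ending like _2 or _b are one class to them, and where a whole thing is asked for, a point or a joint stands for the part that bears it (a point fixed in the world has none). Each returns a list of dicts, best first, with "conf" (0 to 1); they miss things now and then, are a little off and sometimes report something else, mostly with a low value. They report only what shows in the picture. A call takes as long as a camera call. They do not tell look-alikes from the thing itself.
- spotter.regions_of(camera, target): "pixels" (400x640 bool, what is visible of it) and "extent" ([centre column, centre row, width, height] in pixels, round what is visible of it).
The state is a dict: "time_s": time; "joints": joint angles; "dq": joint speeds; "tau": joint torques, N m; "eef_pos": TCP position; "ee_rot": TCP orientation; "force": force on the tool from outside, world axes, zero at the start; "wrist_torque": the same for the moment, N m; "grip_width": opening from 0.0 (shut) to 1.0 (fully open).
Only numpy, scipy, OpenCV 4.12 (cv2) and the standard library are available. Lean on these libraries where they do the work, as an engineer would, in place of code of your own. Each camera call takes 0.05 s, during which the arm holds its last target. There are 200 camera calls.

## Task

Three pieces of arm armour lie on wooden forms, each with one rivet standing proud at its highest point. Working up the arm, press each rivet gently down with a fingertip until it is fully home: first the flared wrist cuff, then the round elbow cup, last the shoulder piece of overlapping bands. Do not pull any rivet out or lean hard on the armour, and leave the loose things on the bench where they are.

Things in the scene. Friction and masses are not known exactly. Their poses are not given: they have to be found in the camera images.
- cuff: The wrist cuff: a flared half-cone of bare steel, 135 mm long, about 64 wide at one end and 98 at the other, lying along its x axis on a pale wooden form (wide end +x). Fixed to the bench. Origin on the bench top under its middle, z up; the rivet stands exactly above the origin, where the plate's highest surface is 75 mm above the bench and level, falling away around.
- cuff_rivet (a joint): How far the rivet of the cuff piece is pressed in, m: grows straight down; 0 means its head is 10 mm proud of the plate, 0.010 is fully home (head on the plate, a firm stop). Starts between 0 and 0.004. A friction fit: about 3 N moves it and it stays where it is left, no spring. Negative would mean pulled out.
- cuff_rivet_top (a point): Centre of the top of that rivet's head. The head is dark steel, a low round head 16 mm across (flat top 11 mm across) and 5 mm thick on a 7 mm shank; its top is 90 mm above the bench at joint value 0 and 80 mm when home. Over 30 N would mark it. Small flat studs elsewhere are already set.
- elbow: The elbow cup: a round steel dome 112 mm across with a 121 rim and a flat round fan plate 68 across tilted out at its +x side, on a square wooden form. Fixed to the bench. Origin on the bench top under its middle, z up; the rivet stands exactly above the origin, where the plate's highest surface is 75 mm above the bench and level, falling away around.
- elbow_rivet (a joint): How far the rivet of the elbow piece is pressed in, m: grows straight down; 0 means its head is 10 mm proud of the plate, 0.010 is fully home (head on the plate, a firm stop). Starts between 0 and 0.004. A friction fit: about 3 N moves it and it stays where it is left, no spring. Negative would mean pulled out.
- elbow_rivet_top (a point): Centre of the top of that rivet's head. The head is dark steel, a low round head 16 mm across (flat top 11 mm across) and 5 mm thick on a 7 mm shank; its top is 90 mm above the bench at joint value 0 and 80 mm when home. Over 30 N would mark it. Small flat studs elsewhere are already set.
- shoulder: The shoulder piece: five overlapping curved steel bands, together 180 mm long along x and about 105 wide, the middle band the highest, on a wooden form. Fixed to the bench. Origin on the bench top under its middle, z up; the rivet stands exactly above the origin, where the plate's highest surface is 75 mm above the bench and level, falling away around.
- shoulder_rivet (a joint): How far the rivet of the shoulder piece is pressed in, m: grows straight down; 0 means its head is 10 mm proud of the plate, 0.010 is fully home (head on the plate, a firm stop). Starts between 0 and 0.004. A friction fit: about 3 N moves it and it stays where it is left, no spring. Negative would mean pulled out.
- shoulder_rivet_top (a point): Centre of the top of that rivet's head. The head is dark steel, a low round head 16 mm across (flat top 11 mm across) and 5 mm thick on a 7 mm shank; its top is 90 mm above the bench at joint value 0 and 80 mm when home. Over 30 N would mark it. Small flat studs elsewhere are already set.
- hammer: Hammer lying on the bench near the robot. Loose bystander, to be left alone. Origin: centre of its underside.
- dolly: Steel riveting dolly, upright, 36 mm across, 46 mm high, domed top. Loose bystander, to be left alone. Origin: centre of its underside.
- rivet_cup: Dark steel cup, 56 mm across, 45 mm high. Loose bystander, to be left alone. Origin: centre of its underside.
- jar: Closed amber jar, 60 mm across, 75 mm high, far side of the bench. Loose bystander, to be left alone. Origin: centre of its underside.
- brush: Brush lying at the far side of the bench. Loose bystander, to be left alone. Origin: centre of its underside.
- wrench: Wrench lying on the right, beyond the middle of the bench. Loose bystander, to be left alone. Origin: centre of its underside.
- stake_block: Dark steel block 50 x 50 x 40 mm high. Loose bystander, to be left alone. Origin: centre of its underside.
There are look-alikes about, which are no part of the job. Leave any green look-alike of the elbow alone.

How it is judged:
By the outcome, as a careful person would: the job done as asked, in the order asked, and still so for the second after the job is handed in, with the robot touching nothing.
It also fails if it takes over 64 s, if anything falls off the work surface, if the arm or the gripper's body presses on something with over 40 N, if the wrist force passes 120 N, or if a joint passes its speed limit or range.

## Working session

There is one attempt and no reset: what is moved stays moved. The work goes in short steps, Python scripts to look and compute and a tool call to move; the robot and the scene stay as the last step left them, time stands still between calls to the robot, and variables do not carry over. Pictures are saved under pics/ and viewed, about 8 in all and at most 12, crops included, and the job is handed in when it is done.

Besides the shell and the picture viewer there is one more tool, called after "Call:" as a command line: name --argument value ..., lists and objects as JSON in quotes. step_arm: Moves the arm, as the interface text tells. Its arguments: {"type":"object","properties":{"plan":{"type":"string"},"grip_force":{"type":"number"}},"required":["plan"]}

```bash
mkdir -p pics; ls
cat > h.py <<'E'
import numpy as np, cv2
from rig import readout, cams, workorder, spotter, ctrl
def cam(n):
    i=cams.camera_info(n); f=200/np.tan(np.radians(i['vfov'])/2)
    R=cv2.Rodrigues(np.array(i['rvec'],float))[0]; t=np.array(i['tvec'],float).ravel()
    return f,i['cx'],i['cy'],R,t
def pts(n,d,info=None):
    f,cx,cy,R,t=info or cam(n); v,u=np.mgrid[:400,:640]
    P=np.stack([(u-cx)/f*d,(v-cy)/f*d,d],-1); W=(P-t)@R
    W[d<=0]=np.nan; return W
def save(n,im): cv2.imwrite('pics/'+n,cv2.cvtColor(im,cv2.COLOR_RGB2BGR))
E
python3 - <<'E'
from h import *
for n in ['scene','top']:
    im,d=cams.capture(n); save(n+'0.png',im); W=pts(n,d); np.save(n+'W.npy',W)
    print(n,cams.camera_info(n))
    for t in ['cuff','elbow','shoulder','cuff_rivet','elbow_rivet','shoulder_rivet']:
        for r in spotter.regions_of(n,t)[:3]:
            w=W[r['pixels']]; w=w[~np.isnan(w[:,0])]
            print(t,round(r['conf'],2),np.round(r['extent']),np.round(np.median(w,0)) if len(w) else None, np.round(np.percentile(w,98,axis=0)) if len(w) else None)
print(readout.sense())
E
```

```text
pics
scene {'vfov': 54.81575680838346, 'cx': 319.7189288060202, 'cy': 204.49959552477472, 'rvec': array([ 1.26326339,  2.14661019, -1.05503324]), 'tvec': array([ 300.95235221, -186.82836145, 1320.07377467])}
elbow 0.86 [227. 151.  36.  36.] [ 370. -475.   40.] [ 431. -441.   72.]
elbow 0.66 [256. 191.  49.  36.] [ 483. -280.   42.] [ 548. -248.   73.]
elbow 0.56 [301. 152.  33.  34.] [ 266. -267.   44.] [ 322. -228.   73.]
shoulder 0.58 [304. 249.  45.  74.] [636. -31.  61.] [693.  26.  74.]
shoulder 0.34 [254. 189.  46.  38.] [ 483. -281.   42.] [ 547. -248.   73.]
top {'vfov': 49.53636644468066, 'cx': 323.58919781623723, 'cy': 201.0743405457304, 'rvec': array([ 2.19012179, -2.16326307,  0.07049532]), 'tvec': array([ -66.50872877,  498.41748111, 1213.15525509])}
cuff 0.86 [182. 209.  37.  50.] [471. 325.  70.] [532. 373.  82.]
elbow 0.66 [403. 292.  43.  57.] [ 246. -274.   52.] [ 320. -229.   77.]
elbow 0.64 [480. 253.  50.  58.] [ 351. -482.   51.] [ 428. -442.   77.]
elbow 0.6 [412. 212.  47.  60.] [ 458. -295.   52.] [ 543. -248.   76.]
shoulder 0.93 [318. 164.  57.  69.] [599. -42.  65.] [685.  24.  77.]
{'time_s': 0.7, 'joints': array([-1.34241671e+00,  3.12881926e-01,  1.49770423e+00, -2.66456325e-05,
        1.33101238e+00, -2.23427928e-01]), 'dq': array([-0.00030895,  0.00097997,  0.00050427,  0.00088402, -0.00092587,
       -0.0012832 ]), 'tau': array([ 7.99639238e-04, -4.12104607e+01, -2.59865516e+01, -1.15638572e-04,
        5.13858795e-04, -3.53697146e-05]), 'eef_pos': array([ 229.18059842, -472.33504303,  231.30183565]), 'ee_rot': array([-2.90825228e-06,  9.74591363e-01,  2.23990347e-01, -1.29488720e-05]), 'force': array([-0.59837796,  0.71637436, -0.27567108]), 'wrist_torque': array([-0.05716866, -0.00290484,  0.00271422]), 'grip_width': 1.002418692825485}
```

Run:
```python
import cv2
i=cv2.imread('pics/top0.png'); cv2.imwrite('pics/topc.png',cv2.resize(i[100:360,120:560],(800,473),interpolation=cv2.INTER_CUBIC))
```

```text
(no output)
```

View pics/topc.png

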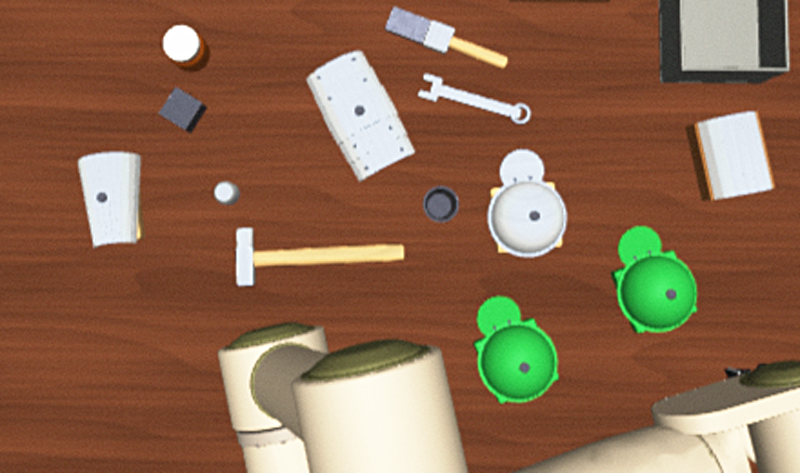

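View pics/scene0.png

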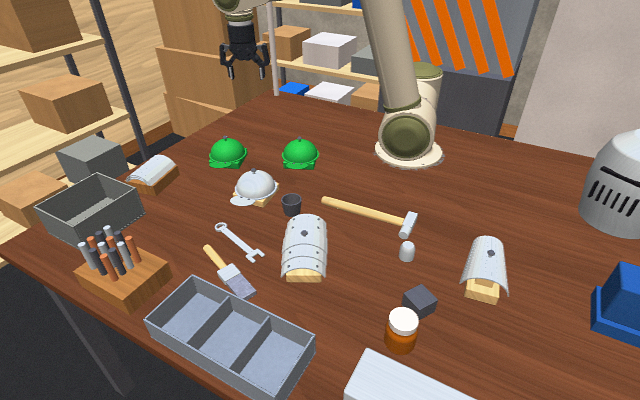

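The top crop shows the cuff rivet at (102,197), the elbow rivet at (534,216) on the steel dome, and the shoulder rivet at (359,111). Two green look-alike domes and a rivetless plate at (735,155) are to be avoided. The scene view agrees.

```bash
cat >> h.py <<'E'
def rivet(im,info,u0,v0,r=14,z=88,thr=None):
    f,cx,cy,R,t=info; g=cv2.cvtColor(im,cv2.COLOR_RGB2GRAY)
    u0,v0=int(round(u0)),int(round(v0)); p=g[v0-r:v0+r+1,u0-r:u0+r+1]
    m=(p<(thr or 140)).astype(np.uint8); n,l,s,c=cv2.connectedComponentsWithStats(m)
    k=min(range(1,n),key=lambda k:np.hypot(*(c[k]-r))-s[k,4]**.5); uv=c[k]+[u0-r,v0-r]
    C=-R.T@t; ray=R.T@np.array([(uv[0]-cx)/f,(uv[1]-cy)/f,1]); return uv,s[k,2:],(C+ray*(z-C[2])/ray[2])
E
python3 - <<'E'
from h import *
W=np.load('topW.npy'); im=cv2.cvtColor(cv2.imread('pics/top0.png'),cv2.COLOR_BGR2RGB)
R=cam('scene');im2=cv2.cvtColor(cv2.imread('pics/scene0.png'),cv2.COLOR_BGR2RGB);W2=np.load('sceneW.npy')
for n,x,y,a,b in [('cuff',102,197,491,253),('elbow',534,216,254,172),('shoulder',359,111,305,233)]:
    uv,s,w=rivet(im,cam('top'),120+x/1.818,100+y/1.818,8); u,v=np.round(uv).astype(int)
    print(n,uv,s,w.round(1),W[v-1:v+2,u-1:u+2].reshape(-1,3).mean(0).round(1))
    uv,s,w=rivet(im2,R,a,b,7,thr=120);u,v=np.round(uv).astype(int);print('  scene',uv,s,w.round(1),W2[v,u].round(1))
E
```

```text
cuff [175.9  208.05] [ 5  5 20] [470.4 335.6  88. ] [470.4 334.5  90.6]
  scene [490.7        252.46666667] [ 7  6 30] [476.5 335.4  88. ] [475.3 335.7  88.5]
elbow [413.65 218.35] [ 6  5 20] [ 450.5 -302.    88. ] [ 451.5 -302.8   88.7]
  scene [253.57954545 167.48863636] [15  7 88] [ 447.3 -305.    88. ] [ 336.2 -400.3   -1.5]
shoulder [317.22222222 160.5       ] [ 5  4 18] [603.6 -42.6  88. ] [604.9 -42.   88.6]
  scene [303.8  232.88] [ 7  5 25] [612.3 -40.5  88. ] [611.1 -40.8  86.5]
```

Call:
step_arm --plan "0 0 -3 0 0; 0 0 -3 0 0; 0 0 -3 0 0; 0 0 -3 0 0; 0 0 -3 0 0; 0 0 -3 0 0"

```text
time_s: 1.3
eef_pos: [229.2, -472.2, 260.8]
ee_rot: [-0.001, 0.975, 0.224, 0.0]
force: [-0.1, 1.2, -0.1]
grip_width: 0.001
```

Call:
step_arm --plan "57.1 -62 0 0 0; 57.1 -62 0 0 0; 57.1 -62 0 0 0; 57.1 -62 0 0 0; 57.1 -62 0 0 0; 57.1 -62 0 0 0; 57.1 -62 0 0 0; 57.1 -62 0 0 0; 57.1 -62 0 0 0; 57.1 -62 0 0 0"

```text
time_s: 2.3
eef_pos: [373.4, 8.5, 261.4]
ee_rot: [0.0, 0.975, 0.224, 0.0]
force: [1.2, -2.0, 0.4]
grip_width: -0.004
```

Call:
step_arm --plan "23.2 -25 0 0 0; 23.2 -25 0 0 0; 23.2 -25 0 0 0; 23.2 -25 0 0 0; 23.2 -25 0 0 0; 23.2 -25 0 0 0; 23.2 -25 0 0 0; 23.2 -25 3 0 0; 23.2 -25 6 0 0; 23.2 -25 6 0 0"

```text
time_s: 3.3
eef_pos: [471.3, 332.1, 197.3]
ee_rot: [0.001, 0.975, 0.224, -0.004]
force: [-0.0, -0.5, -0.4]
grip_width: -0.003
```

```bash
cat > look.py <<'E'
from h import *
import sys
x,y=map(float,sys.argv[1:3]); name=sys.argv[3]
s=readout.sense(); info=cam('wrist'); im,d=cams.capture('wrist'); save(name,im)
W=pts('wrist',d,info)
f,cx,cy,R,t=info; p=R@np.array([x,y,88])+t; u,v=p[0]/p[2]*f+cx,p[1]/p[2]*f+cy
print('tcp',s['eef_pos'].round(1),s['ee_rot'].round(3),'F',s['force'].round(1),'cam',(-R.T@t).round(0),'pred',round(u),round(v))
try:
    uv,sz,w=rivet(im,info,u,v,25); print(uv.round(1),sz,w.round(1)); a,b=np.round(uv).astype(int); print(W[b-2:b+3,a-2:a+3].reshape(-1,3).mean(0).round(1))
    w=w if len(sys.argv)<5 else np.array([x,y,0]); e=w[:2]-s['eef_pos'][:2]
    q=s['ee_rot']; a=2*np.arctan2(q[2],q[1]); print('move tool cm x,y',np.round([(e@[np.cos(a),np.sin(a)])/10,(e@[np.sin(a),-np.cos(a)])/10],2))
except Exception as ex: print(ex)
E
python3 look.py 472 335 w1.png
```

```text
tcp [471.3 332.1 197.3] [ 0.001  0.975  0.224 -0.004] F [-0.  -0.5 -0.4] cam [537. 364. 338.] pred 317 196
[314.5 195. ] [ 20  19 309] [472.1 336.9  88. ]
[472.2 337.3  89. ]
move tool cm x,y [ 0.29 -0.39]
```

View pics/w1.png

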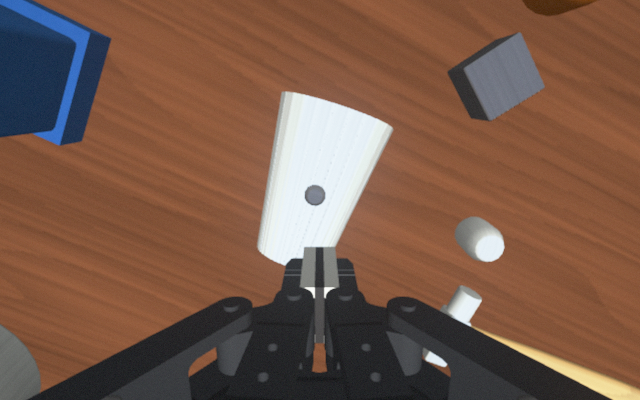

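Wrist view: cuff rivet at (314,195), fingertips at (320,250). It agrees with the top camera to within 2 mm.

Call:
step_arm --plan "0.3 -0.4 3 0 0; 0.3 -0.4 6 0 0; 0.3 -0.4 8.5 0 0; 0.3 -0.4 10 0 0; 0.3 -0.4 10 0 0; 0.3 -0.4 10 0 0"

```text
time_s: 3.95
eef_pos: [474.9, 337.8, 103.3]
ee_rot: [-0.0, 0.975, 0.224, 0.001]
force: [0.5, 0.8, 1.1]
grip_width: 0.0
```

```bash
python3 look.py 472 336.5 w2.png
```

```text
tcp [474.9 337.8 103.3] [-0.     0.975  0.224  0.001] F [0.5 0.8 1.1] cam [539. 369. 245.] pred 320 259
[319.8 266.7] [  51   42 1739] [468.4 334.8  88. ]
[484.8 342.7 124.8]
move tool cm x,y [-0.72 -0.01]
```

View pics/w2.png

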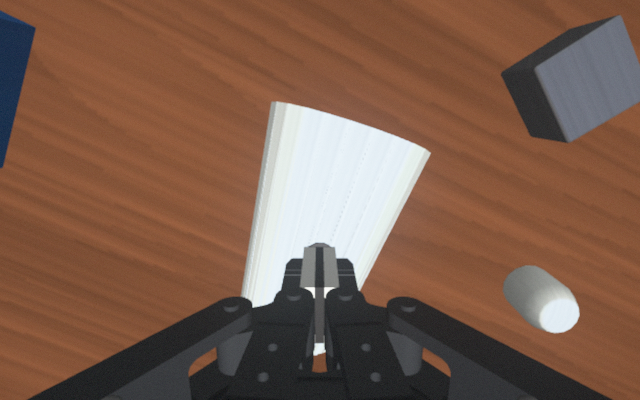

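Only the rim of the head shows past the fingertips, at (320,243), which fits a rivet at (472,336.5). I'll shift −3 mm in tool x and descend slowly.

Call:
step_arm --plan "-0.3 0 0.3 0 0; -0.3 0 0.6 0 0; -0.3 0 0.8 0 0; -0.3 0 0.9 0 0; -0.3 0 0.9 0 0"

```text
time_s: 4.5
eef_pos: [471.1, 336.2, 92.1]
ee_rot: [0.0, 0.975, 0.224, -0.0]
force: [0.4, -0.0, 0.0]
grip_width: 0.003
```

```bash
python3 -c "
from h import *
s=readout.sense();print(s['eef_pos'],s['force'])"
```

```text
[471.12821719 336.23061622  92.14920125] [ 0.40115012 -0.01336452  0.01110204]
```

Positioned well, at z 92 with no force. Pressing in about 1 mm rows.

Call:
step_arm --plan "0 0 0.1 0 0; 0 0 0.2 0 0; 0 0 0.3 0 0; 0 0 0.4 0 0; 0 0 0.5 0 0; 0 0 0.6 0 0; 0 0 0.7 0 0; 0 0 0.7 0 0"

```text
time_s: 5.3
eef_pos: [471.2, 336.2, 85.1]
ee_rot: [-0.0, 0.975, 0.224, -0.0]
force: [-0.5, 0.2, 1.2]
grip_width: 0.002
```

Call:
step_arm --plan "0 0 0.1 0 0; 0 0 0.2 0 0; 0 0 0.3 0 0; 0 0 0.35 0 0; 0 0 0.35 0 0"

```text
time_s: 5.8
eef_pos: [471.2, 336.2, 81.7]
ee_rot: [-0.0, 0.975, 0.224, -0.0]
force: [0.8, 0.0, 1.1]
grip_width: -0.001
```

Call:
step_arm --plan "0 0 0.05 0 0; 0 0 0.1 0 0; 0 0 0.15 0 0"

```text
time_s: 6.1
eef_pos: [471.3, 336.3, 80.4]
ee_rot: [-0.0, 0.975, 0.224, 0.0]
force: [-0.2, -0.1, 2.4]
grip_width: 0.002
```

Call:
step_arm --plan "0 0 0.03 0 0; 0 0 0.06 0 0"

```text
time_s: 6.3
eef_pos: [471.2, 336.3, 80.0]
ee_rot: [-0.0, 0.975, 0.224, 0.0]
force: [-1.6, -1.3, 7.6]
grip_width: 0.002
```

Call:
step_arm --plan "0 0 0.02 0 0; 0 0 0.02 0 0"

```text
time_s: 6.5
eef_pos: [471.3, 336.3, 80.0]
ee_rot: [0.0, 0.975, 0.224, 0.0]
force: [-1.0, -1.4, 7.3]
grip_width: 0.001
```

The tip stopped at z 80.0 with 7 N, so the rivet is home. I'll lift and check.

Call:
step_arm --plan "0 0 -1 0 0; 0 0 -4 0 0; 0 0 -8 0 0; 0 0 -12 0 0; 0 0 -12 0 0; 0 0 -12 0 0"

```text
time_s: 7.1
eef_pos: [471.2, 336.3, 200.0]
ee_rot: [-0.0, 0.975, 0.224, 0.001]
force: [-0.4, 0.1, -1.0]
grip_width: -0.002
```

```bash
cat > chk.py <<'E'
from h import *
import sys
x,y=map(float,sys.argv[1:3])
info=cam('wrist'); im,d=cams.capture('wrist'); W=pts('wrist',d,info)
uv,sz,w=rivet(im,info,*[float(a) for a in sys.argv[3:5]],25); a,b=np.round(uv).astype(int)
r=np.hypot(W[...,0]-w[0],W[...,1]-w[1]); print(uv,w.round(1),'head z',np.median(W[r<4][:,2]).round(1),'plate z',np.median(W[(r>10)&(r<14)][:,2]).round(1))
E
python3 look.py 471.5 336.4 w3.png; python3 chk.py 471 336 317 195
```

```text
tcp [471.2 336.3 200. ] [-0.     0.975  0.224  0.001] F [-0.4  0.1 -1. ] cam [535. 368. 342.] pred 320 199
[319.3 194.2] [ 18  19 277] [474.5 338.1  88. ]
[472.4 337.4  79.3]
move tool cm x,y [ 0.38 -0.03]
[319.39208633 193.71223022] [474.4 338.1  88. ] head z 235.8 plate z 245.7
```

The cuff rivet head now reads z 79.3, against 89.0 before. Moving to the elbow.

Call:
step_arm --plan "-29.7 56.6 0 0 0; -29.7 56.6 0 0 0; -29.7 56.6 0 0 0; -29.7 56.6 0 0 0; -29.7 56.6 0 0 0; -29.7 56.6 0 0 0; -29.7 56.6 0 0 0; -29.7 56.6 0 0 0; -29.7 56.6 0 0 0; -29.7 56.6 0 0 0"

```text
time_s: 8.2
eef_pos: [454.5, -165.3, 198.5]
ee_rot: [-0.001, 0.975, 0.224, -0.001]
force: [0.8, 0.6, 0.5]
grip_width: 0.004
```

Call:
step_arm --plan "-6.3 12.2 0 0 0; -6.3 12.2 0 0 0; -6.3 12.2 0 0 0; -6.3 12.2 0 0 0; -6.3 12.2 0 0 0; -6.3 12.2 0 0 0"

```text
time_s: 8.8
eef_pos: [452.0, -299.6, 198.9]
ee_rot: [-0.001, 0.974, 0.224, -0.0]
force: [0.4, 0.4, 0.8]
grip_width: 0.004
```

```bash
python3 look.py 451 -302.5 w4.png
```

```text
tcp [ 452.  -299.6  198.9] [-0.001  0.974  0.224 -0.   ] F [0.4 0.4 0.8] cam [ 516. -268.  341.] pred 323 202
[322.8 200.1] [ 19  19 296] [ 452.4 -301.8   88. ]
[ 452.7 -301.8   88.8]
move tool cm x,y [-0.07  0.22]
```

View pics/w4.png

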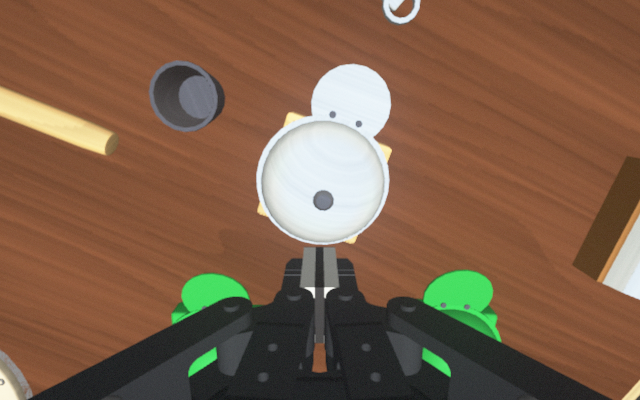

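The steel elbow rivet is at (323,200), with the green ones well behind. Descending.

Call:
step_arm --plan "-0.1 0.2 3 0 0; -0.1 0.2 6 0 0; -0.1 0.2 8.5 0 0; -0.1 0.2 10 0 0; -0.1 0.2 10 0 0; -0.1 0.2 10 0 0; -0.1 0.2 10 0 0"

```text
time_s: 9.55
eef_pos: [452.6, -303.0, 100.7]
ee_rot: [0.001, 0.975, 0.224, 0.001]
force: [-0.5, 0.3, 0.2]
grip_width: -0.001
```

Call:
step_arm --plan "0 -0.1 0.5 0 0; 0 -0.1 0.9 0 0; 0 -0.1 1.0 0 0; 0 -0.1 1.1 0 0; 0 -0.1 1.2 0 0; 0 -0.1 1.3 0 0; 0 -0.1 1.4 0 0; 0 -0.1 1.5 0 0; 0 -0.1 1.6 0 0; 0 -0.1 1.6 0 0"

```text
time_s: 10.55
eef_pos: [451.6, -302.2, 83.3]
ee_rot: [0.0, 0.975, 0.224, 0.0]
force: [0.3, -0.0, -0.2]
grip_width: 0.0
```

Call:
step_arm --plan "0 0 0.1 0 0; 0 0 0.18 0 0; 0 0 0.24 0 0; 0 0 0.3 0 0; 0 0 0.3 0 0"

```text
time_s: 11.05
eef_pos: [451.7, -302.3, 80.5]
ee_rot: [0.0, 0.975, 0.224, 0.0]
force: [-1.2, 0.1, 1.4]
grip_width: -0.001
```

Call:
step_arm --plan "0 0 0.03 0 0; 0 0 0.06 0 0; 0 0 0.09 0 0; 0 0 0.09 0 0"

```text
time_s: 11.45
eef_pos: [451.7, -302.3, 80.0]
ee_rot: [0.0, 0.975, 0.224, 0.0]
force: [-1.3, -0.2, 7.0]
grip_width: -0.003
```

Stopped at z 80.0 with 7 N. Lifting and checking.

Call:
step_arm --plan "0 0 -1 0 0; 0 0 -4 0 0; 0 0 -8 0 0; 0 0 -12 0 0; 0 0 -12 0 0; 0 0 -12 0 0"

```text
time_s: 12.05
eef_pos: [451.6, -302.1, 200.2]
ee_rot: [0.0, 0.975, 0.224, 0.0]
force: [-0.2, -0.2, -0.8]
grip_width: 0.002
```

```bash
python3 look.py 451.7 -302.3 w5.png
```

```text
tcp [ 451.6 -302.1  200.2] [0.    0.975 0.224 0.   ] F [-0.2 -0.2 -0.8] cam [ 516. -270.  342.] pred 320 199
[319.5 194.5] [ 18  18 272] [ 454.6 -300.6   88. ]
[ 452.  -301.4   79.2]
move tool cm x,y [ 0.34 -0.  ]
```

The elbow rivet is home (head z 79.2). On to the shoulder.

Call:
step_arm --plan "25.2 -16.7 0 0 0; 25.2 -16.7 0 0 0; 25.2 -16.7 0 0 0; 25.2 -16.7 0 0 0; 25.2 -16.7 0 0 0; 25.2 -16.7 0 0 0; 25.2 -16.7 0 0 0; 25.2 -16.7 0 0 0; 25.2 -16.7 0 0 0; 25.2 -16.7 0 0 0"

```text
time_s: 13.1
eef_pos: [604.9, -43.2, 199.3]
ee_rot: [-0.0, 0.975, 0.223, -0.0]
force: [0.7, -0.2, -0.8]
grip_width: -0.001
```

```bash
python3 look.py 605 -42 w6.png
```

```text
tcp [604.9 -43.2 199.3] [-0.     0.975  0.223 -0.   ] F [ 0.7 -0.2 -0.8] cam [669. -12. 341.] pred 318 198
[319.9 196.4] [ 20  20 302] [606.8 -42.4  88. ]
[606.8 -42.4  87.1]
move tool cm x,y [0.21 0.01]
```

View pics/w6.png

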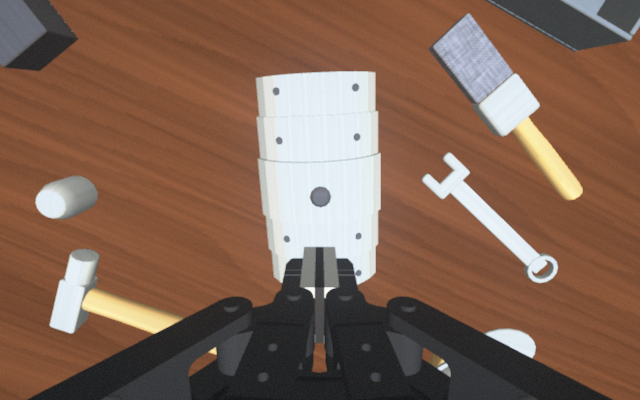

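Shoulder rivet at (320,196) on the middle band, the small flat studs elsewhere. Correcting 2 mm in tool x and descending.

Call:
step_arm --plan "0.2 0 3 0 0; 0.2 0 6 0 0; 0.2 0 8.5 0 0; 0.2 0 10 0 0; 0.2 0 10 0 0; 0.2 0 10 0 0; 0.2 0 10 0 0"

```text
time_s: 13.85
eef_pos: [607.7, -41.5, 101.0]
ee_rot: [0.001, 0.975, 0.224, 0.001]
force: [-0.1, -0.6, -1.1]
grip_width: 0.0
```

Call:
step_arm --plan "-0.1 0 0.5 0 0; -0.1 0 0.9 0 0; -0.1 0 1.0 0 0; -0.1 0 1.1 0 0; -0.1 0 1.2 0 0; -0.1 0 1.3 0 0; -0.1 0 1.4 0 0; -0.1 0 1.5 0 0; -0.1 0 1.6 0 0; -0.1 0 1.6 0 0"

```text
time_s: 14.85
eef_pos: [606.3, -41.4, 83.5]
ee_rot: [-0.0, 0.975, 0.224, 0.0]
force: [-0.9, 0.6, 0.5]
grip_width: -0.0
```

Call:
step_arm --plan "0 0 0.1 0 0; 0 0 0.18 0 0; 0 0 0.24 0 0; 0 0 0.3 0 0; 0 0 0.3 0 0"

```text
time_s: 15.35
eef_pos: [606.3, -41.4, 80.5]
ee_rot: [0.0, 0.975, 0.224, 0.0]
force: [0.6, 0.2, 1.8]
grip_width: -0.002
```

Call:
step_arm --plan "0 0 0.03 0 0; 0 0 0.06 0 0; 0 0 0.09 0 0; 0 0 0.09 0 0"

```text
time_s: 15.75
eef_pos: [606.3, -41.4, 80.0]
ee_rot: [0.0, 0.975, 0.224, 0.0]
force: [-0.9, -0.4, 4.7]
grip_width: -0.001
```

Call:
step_arm --plan "0 0 0.03 0 0; 0 0 0.03 0 0"

```text
time_s: 15.95
eef_pos: [606.4, -41.4, 80.0]
ee_rot: [0.0, 0.975, 0.224, 0.0]
force: [-2.0, 0.3, 7.5]
grip_width: 0.001
```

Call:
step_arm --plan "0 0 -1 0 0; 0 0 -4 0 0; 0 0 -8 0 0; 0 0 -12 0 0; 0 0 -12 0 0; 0 0 -12 0 0; 0 0 -12 0 0"

```text
time_s: 16.65
eef_pos: [605.8, -41.3, 198.1]
ee_rot: [-0.001, 0.975, 0.224, -0.001]
force: [0.7, -0.7, -0.4]
grip_width: -0.001
```

```bash
python3 look.py 606.4 -41.4 w7.png
python3 - <<'E'
from h import *
im,d=cams.capture('scene'); save('scene1.png',im); W=pts('scene',d); b=cv2.cvtColor(cv2.imread('pics/scene0.png'),cv2.COLOR_BGR2RGB)
for u,v in [(491,253),(304,233)]: print(W[v-1:v+2,u-1:u+2].reshape(-1,3).mean(0).round(1))
E
```

```text
tcp [605.8 -41.3 198.1] [-0.001  0.975  0.224 -0.001] F [ 0.7 -0.7 -0.4] cam [670. -10. 340.] pred 320 199
[321.8 196. ] [ 19  19 283] [608.7 -41.4  88. ]
[606.5 -42.7  79.1]
move tool cm x,y [0.26 0.13]
[463.1 336.8  75.3]
[602.1 -46.6  76.8]
```

View pics/scene1.png

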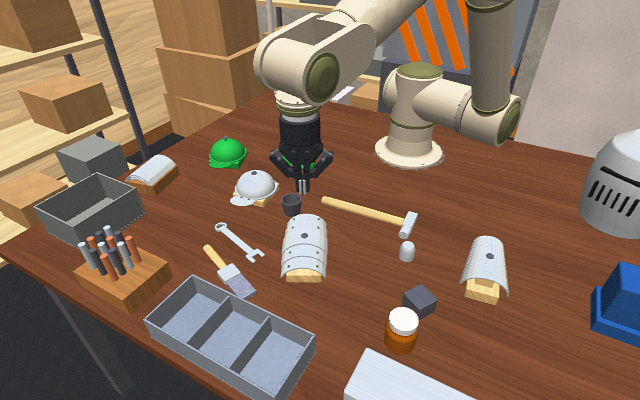

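The shoulder head reads z 79.1. The scene view shows everything else where it was: hammer (370,215), dolly (407,251), cup (292,205), block (419,301), jar (402,330), brush (230,270) and wrench (240,240). The gripper is clear, so I'm handing in.

```bash
python3 -c "
from h import *
print(workorder.finish_job())"
```

```text
the job is handed in; nothing more can be done
None
```

I pressed the cuff, elbow and shoulder rivets home in that order with the closed fingertips. The job is handed in, at about 17 s of the 64 s allowed.

- **Pressing:** on each rivet the tip stopped dead at z = 80.0 mm. The highest force I read was about 7.5 N, but it is only reported at the end of each move.
- **Rivet heights:** after each lift the wrist camera put the heads at 79.3, 79.2 and 79.1 mm, down from 89.0, 88.8 and 87.1 mm. Home is 80 mm, and the difference is within the camera calibration.
- **Loose things:** in the last scene picture they lie where they were. The gripper was about 120 mm above the armour, touching nothing. The arm hid one green look-alike in that picture, but I never went near either of them.
- **Check that gave nothing:** my separate head-and-plate height script, run once after the cuff, gave meaningless values, probably because it picked up the fingers. I relied on the tip stop and the direct depth reading instead.

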